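# Sound the blind bore of a printed part with a depth gauge

### The job

Check how deep the blind bore in the white printed tower came out: take the depth gauge (the steel rod with a black flanged grip and a stiff brass sliding ring) from its metal holder and push it down the bore until the rod's end really rests on the bore's floor, not just until the ring starts to drag, so that the ring is left on the tower's top face to mark the depth. Feel for the floor and press gently, because the thin printed floor and walls crack under a hard push (keep below about 25 N); leave the gauge standing in the bore and do not disturb the other things on the bench.

Things in the scene. Friction and masses are not known exactly. Their poses are not given: they have to be found in the camera images.
- gauge: Loose depth gauge, 0.14 kg, 130 mm tall, starts upright in the holder. Origin: centre of the rod's lower end (tip); z up along the rod. Steel rod 12 mm in diameter up to 95 mm above the tip, lowest 4 mm tapered to a flat end 7 mm wide; black flange 32 mm in diameter from 95 to 100 mm; round black grip 20 mm in diameter from 100 to 130 mm. A brass ring slides on the rod.
- gauge_tip (a point): centre of the flat lower end of the gauge's rod (same point as the gauge's origin)
- gauge_grip (a point): on the gauge's axis within the black grip, 122 mm above the tip: where to take hold, from above (fingertips 19 mm lower then end 3 mm over the flange)
- ring_under (a point): centre of the underside of the gauge's brass ring (28 mm in diameter, 10 mm high), on the rod's axis, at the start 26 to 34 mm above the tip. The ring can slide up to 81 mm above the tip, stays where it is left, and takes about 5 N to slide: more than the gauge's weight, so the gauge does not sink by itself once the ring rests on something.
- holder: fixed aluminium block 60 x 60 x 32 mm, lies on the bench; origin at the centre of its underside. The gauge stands in its blind round hole, 13 mm wide and 24 mm deep, at its centre.
- holder_mouth (a point): centre of the holder's hole, at its top face (32 mm above the bench)
- tower: Fixed white printed square tower 44 x 44 mm, 70 mm tall, on the foot; origin at the centre of its underside, z up. A round vertical bore 13 mm wide runs down its middle, with a sharp-edged mouth. The bore is blind: its rigid floor lies 46 to 64 mm below the top face, differently in every print, and can only be found by touch.
- bore_mouth (a point): centre of the bore's mouth, at the tower's top face, 80 mm above the bench
- foot: fixed black foot plate 74 x 74 x 10 mm under the tower, on the bench; it carries the bore's floor, so contact of the gauge with the foot means that the rod has bottomed out. Origin at the centre of its underside.
- hub: bystander, loose: white printed round flanged hub with a wide open hollow (28 mm), 52 mm in diameter, 40 mm tall; origin at the centre of its underside
- spool: bystander, loose: sample spool of filament lying flat, 110 mm in diameter, 50 mm tall; origin at the centre of its underside
- scraper: bystander, loose: bed scraper (spatula) 200 mm long lying on the bench
- driver: bystander, loose: screwdriver 170 mm long lying on the bench
- nozzle_brush: bystander, loose: brush 160 mm long lying on the bench
- glue: bystander, loose: white glue bottle 44 mm in diameter, 85 mm tall, standing; origin at the centre of its underside
- nozzle_jar: bystander, loose: clear jar with a black cap, 50 mm in diameter, 50 mm tall, standing; origin at the centre of its underside
Things that resemble listed ones, but are neither listed nor needed, are in the scene too. Leave any red look-alike of the holder alone.

How it is judged:
By the outcome, as a careful person would: the job done as asked, in the order asked, and still so for the second after the job is handed in, with the robot touching nothing.
It also fails if it takes over 61 s, if anything falls off the work surface, if the arm or the gripper's body presses on something with over 40 N, if the wrist force passes 120 N, or if a joint passes its speed limit or range.

### The arm

A 6-joint arm with a two-finger parallel gripper is mounted at the origin on the work surface. World frame = base frame: x ahead of the robot, y to its left, z up, the work surface at z = 0. Lengths are in mm, angles in rad, forces in N, time in s.
With the tool pointing down it reaches from about 350 to 975 mm from the base axis. Payload 7.1 kg.
Tool frame: the origin (TCP) lies midway between the tips of the shut fingers; the grasp point (between the pads) lies 19 mm behind it; z points along the fingers, y is the line along which they close (so a half turn about z gives the same grasp; the last joint's range is limited). The gripper opens to 88 mm and grips with 3 to 60 N. Pads are 20 mm wide; open, the fingers measure 115 mm over their backs; the gripper's body (75 mm by 178 mm) begins 61 mm behind the grasp point.
Start: joints at [-1.267, 0.423, 1.63, -0, 1.089, -0.019], TCP at [198.282, -592.696, 222.675] pointing down, gripper open.
Joint ranges: [-3, 3], [-0.9, 2.11], [0.09, 2.58], [-1.31, 4.45], [0.11, 2.69], [-2.54, 2.54]. Speed limits (rad/s): [2.39, 2.39, 3.01, 3.14, 3.14, 3.14].

### API

Orientations are given as a rotation vector (axis times angle).
In Python, from workcell import status, eyes, ticket gives the robot as it stands.
- The arm moves only by the tool send_path, called after ">>>" by a JSON object that holds its "fn" and its "kwargs", one argument or row to a line. Schema: {"type":"object","properties":{"steps":{"type":"array","items":{"type":"object","properties":{"sx":{"type":"number"},"sy":{"type":"number"},"sz":{"type":"number"},"wx":{"type":"number"},"wy":{"type":"number"},"wz":{"type":"number"}},"additionalProperties":false},"minItems":1,"maxItems":5},"finger_gap":{"type":"number"},"only":{"type":"string"},"quiet":{"type":"boolean"},"lines":{"type":"string"}},"required":["steps"],"additionalProperties":false}. steps is a list of rows, 1 to 5 of them, each an object with the fields sx, sy, sz (the shift in a scale on which 1.0 is 600 mm), wx, wy, wz (a rotation vector in parts of the range, where 1.0 means pi/2 rad); a field left out counts as zero; each row shifts and turns the commanded pose from where the row before left it, along the tool's axes as they then stand; what a row does not reach is not made up. A row lasts 1/12 s, in which the tool goes at most 41.7 mm and 0.125 rad, less where a joint would pass 70% of its speed; a pose out of reach is approached as far as the arm can. finger_gap is the finger opening in mm, set as the call begins (left out keeps the last). The fingers move at their own pace and stop on an object; the grip force is fixed at half the most. Time passes only in rows, so rows that do not move let the fingers close. The tool returns the time, the measured TCP pose, the force, the opening and the grip force at its end. only (a regular expression) keeps the lines of the reply that match it, lines (a string "A,B") keeps lines A to B, and quiet returns only ok. Shift and turn numbers lie between -1 and 1, and a call with a number outside is refused. Input that does not fit is refused with a message, and nothing moves.
- status.get_obs(): the state, without advancing time (a new reading comes with each control period).
- eyes.get_image(name): name is "side" or "top" or "wrist"; returns a dict with "img" (384x512x3 uint8, red, green, blue), "range_z" (384x512 float32, mm along the optical axis (not along the pixel's ray), 0 where there is no reading), "fx", "fy", "cx", "cy" (pixels), "k1" (the pictures are not rectified: a ray, as slopes to the right and down, at radius r is drawn at 1 + k1 r^2 times it, then the intrinsics apply), "R" (3x3) and "t" (3): a world point X has camera coordinates R X + t. Camera axes: x right, y down, z forward; pixel columns grow to the right and rows downward; lengths in mm; the calibration is good to about 2 mm. A picture is of the moment at which its call begins.
- ticket.close_job(): hands the job in; it is judged then, once.
The state is a dict: "t": time; "qpos": joint angles; "qvel": joint speeds; "joint_torque": joint torques, N m; "ee_pos": TCP position; "orientation": TCP orientation; "ft_force": force on the tool from outside, world axes, zero at the start; "moment": the same for the moment, N m; "width": finger opening in mm; "grasp_force": force on a finger pad.
Only numpy, scipy, OpenCV 4.12 (cv2) and the standard library are available. Lean on these libraries where they do the work, as an engineer would, in place of code of your own. Each camera call takes 0.05 s, during which the arm holds its last target. There are 200 camera calls.

## Working session

There is one attempt and no reset: what is moved stays moved. The work goes in short steps, Python scripts to look and compute and a tool call to move; the robot and the scene stay as the last step left them, time stands still between calls to the robot, and variables do not carry over. Pictures are saved under pics/ and viewed, at most 10 in all, crops included, and the job is handed in when it is done.

```bash
mkdir -p pics; cat > h.py <<'E'
import numpy as np, cv2
from workcell import status, eyes
def grab(n,f):
    d=eyes.get_image(n); cv2.imwrite(f'pics/{f}.png',d['img'][:,:,::-1]); np.savez(f'{f}.npz',**d); return d
def ray(d,u,v):
    xd=np.array([(u-d['cx'])/d['fx'],(v-d['cy'])/d['fy']]); x=xd.copy()
    for _ in range(20): x=xd/(1+d['k1']*(x@x))
    R=np.array(d['R']); return -R.T@np.array(d['t']), R.T@np.array([*x,1.])
def atz(d,u,v,z):
    c,r=ray(d,u,v); return c+r*(z-c[2])/r[2]
def atd(d,u,v):
    c,r=ray(d,u,v); return c+r*float(d['range_z'][int(round(v)),int(round(u))])
def load(f): return dict(np.load(f'{f}.npz'))
E
python3 - <<'E'
from h import *
for n in('top','side'):
    d=grab(n,n+'1'); print(n,-np.array(d['R']).T@d['t'],d['fx'])
o=status.get_obs(); print(o)
a=cv2.imread('pics/top1.png');cv2.imwrite('pics/top1b.png',cv2.resize(a,(800,600)))
E
```

```text
top [ 348.02784171   20.60112846 1193.87486875] 403.453284667287
side [303.70141496 824.07434973 607.97066053] 455.9292563793071
{'t': 0.1, 'qpos': array([-1.26698835e+00,  4.23764883e-01,  1.63059932e+00,  7.01039768e-06,
        1.08861789e+00, -1.89787107e-02]), 'qvel': array([-1.00525701e-03, -2.11775287e-03, -1.37295337e-03, -2.32802582e-05,
       -8.43543210e-04,  3.12702643e-05]), 'joint_torque': array([-1.00844783e-03, -5.45611739e+01, -2.74325627e+01,  6.44583511e-02,
        1.88146537e-02, -5.23202550e-05]), 'ee_pos': array([ 198.14478198, -592.22844392,  221.98475241]), 'orientation': array([-3.09940803e+00, -5.04607629e-01,  2.99986968e-04]), 'ft_force': array([0.65314402, 0.15037817, 0.45243636]), 'moment': array([-0.01403731,  0.01668291,  0.01314546]), 'grasp_force': 0.0, 'width': 87.55157715849187}
```

View pics/top1b.png

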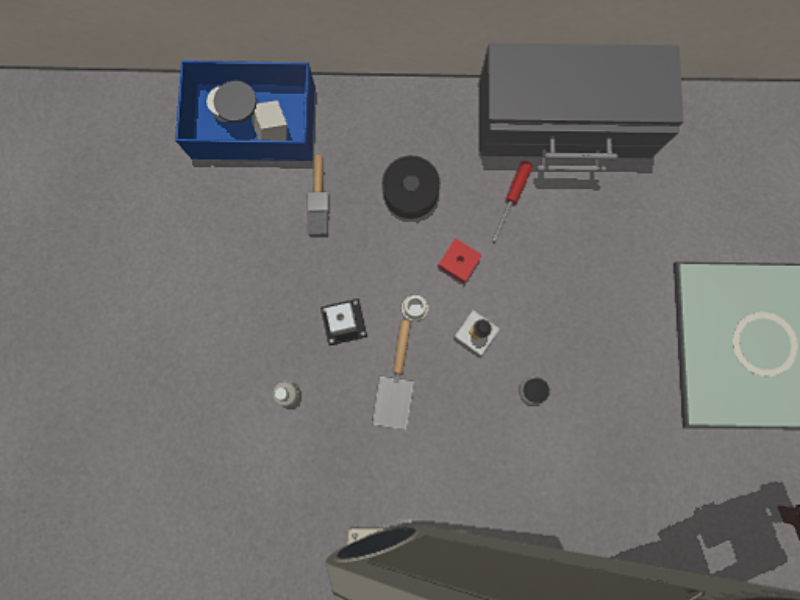

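View pics/side1.png

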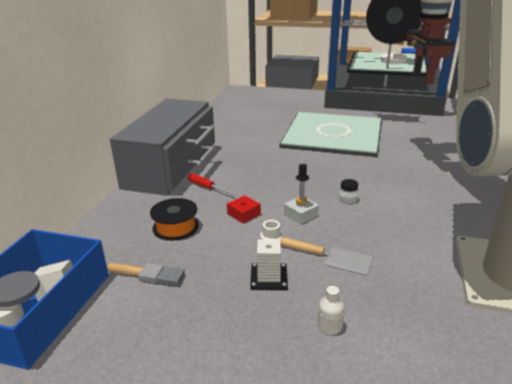

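The top view (800x600) shows the candidates for the holder: the grey-white block with the gauge at (478,332), and the empty red look-alike at (460,261). The first fits. For the bore there is the square white tower on its black foot at (341,318) and the round hub with a wide hollow at (415,307). The tower fits. I'll confirm both in one enlarged crop.

```bash
python3 - <<'E'
from h import *
a=cv2.imread('pics/top1.png'); c=a[180:240,195:335]
cv2.imwrite('pics/crop1.png',cv2.resize(c,None,fx=5.7,fy=5.7,interpolation=cv2.INTER_CUBIC))
d=load('top1')
print(d['R'])
for u,v,z in((218,204,80),(308,209,130)): print(atz(d,u,v,z),atd(d,u,v))
E
```

```text
[[ 0.01455567 -0.99988042  0.00522311]
 [-0.98728814 -0.01519882 -0.1582123 ]
 [ 0.15827276 -0.00285383 -0.9873913 ]]
[476.20363495 124.29488608  80.        ] [480.93342008 128.12126531  38.89716257]
[ 460.75309745 -118.96589768  130.        ] [ 459.67094883 -117.62607135  140.21306824]
```

View pics/crop1.png

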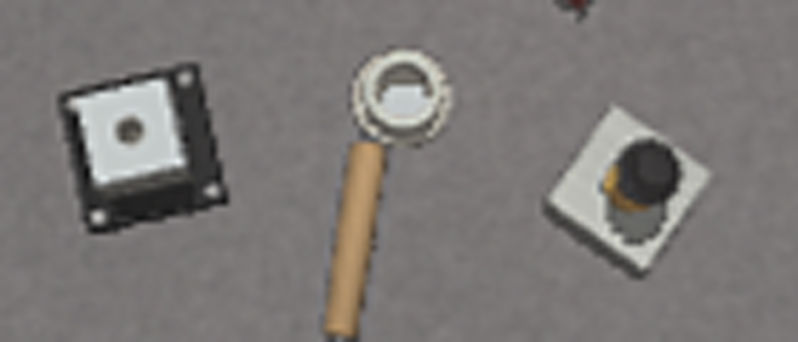

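The crop confirms both. The tower has a bore at (130,130), and the grey aluminium holder has the gauge's black grip at (648,165). I'll go above the gauge and look with the wrist camera.

```bash
cat >> h.py <<'E'
from scipy.spatial.transform import Rotation as Ro
def go(target):
    o=status.get_obs(); R=Ro.from_rotvec(o['orientation']).as_matrix(); dv=np.array(target)-o['ee_pos']
    print('t',o['t'],'ee',o['ee_pos'].round(2),'tool d',(R.T@dv).round(2)); print(R.round(4)); return R
E
python3 - <<'E'
from h import *
d=load('top1')
px=lambda x,y:(195+(x+.5)/5.7-.5,180+(y+.5)/5.7-.5)
print('bore',atz(d,*px(130,130),80),'holder',atz(d,*px(628,187),32),'grip',atz(d,*px(652,162),138))
go([440,-118,260])
E
```

```text
bore [480.660375   126.10811063  80.        ] holder [ 461.15028056 -122.41534756   32.        ] grip [ 462.56126464 -120.49196906  138.        ]
t 0.1 ee [ 198.14 -592.23  221.98] tool d [ 379.79 -373.07  -37.48]
[[ 9.484e-01  3.172e-01 -4.000e-04]
 [ 3.172e-01 -9.484e-01  1.300e-03]
 [ 0.000e+00 -1.400e-03 -1.000e+00]]
```

Careful with the scale: shifts go in shares of 600 mm and turns go in shares of pi/2 rad. That gives: -29 mm / 600 = -0.0483, -4 mm / 600 = -0.0067.

>>> {"fn": "send_path", "kwargs": {
  "steps": [
    {"sx":0.0483, "sy":-0.0483, "sz":-0.0067},
    {"sx":0.0483, "sy":-0.0483, "sz":-0.0067},
    {"sx":0.0483, "sy":-0.0483, "sz":-0.0067},
    {"sx":0.0483, "sy":-0.0483, "sz":-0.0067},
    {"sx":0.0483, "sy":-0.0483, "sz":-0.0067}
  ],
  "finger_gap": 60
}}

```text
t: 0.52
ee_pos: [290.0, -407.3, 242.5]
orientation: [-3.1, -0.504, 0.0]
ft_force: [1.7, -0.4, 0.1]
width: 61.0
grasp_force: 0.0
```

>>> {"fn": "send_path", "kwargs": {
  "steps": [
    {"sx":0.0483, "sy":-0.0483, "sz":-0.0067},
    {"sx":0.0483, "sy":-0.0483, "sz":-0.0067},
    {"sx":0.0483, "sy":-0.0483, "sz":-0.0067},
    {"sx":0.0483, "sy":-0.0483, "sz":-0.0067},
    {"sx":0.0483, "sy":-0.0483, "sz":-0.0067}
  ]
}}

```text
t: 0.93
ee_pos: [381.5, -223.7, 262.8]
orientation: [-3.101, -0.504, 0.0]
ft_force: [1.1, 0.1, -0.2]
width: 59.9
grasp_force: 0.0
```

>>> {"fn": "send_path", "kwargs": {
  "steps": [
    {"sx":0.0483, "sy":-0.0483},
    {"sx":0.0483, "sy":-0.0483},
    {"sx":0.0483, "sy":-0.0333},
    {},
    {}
  ]
}}

```text
t: 1.35
ee_pos: [439.6, -122.6, 262.5]
orientation: [-3.1, -0.511, 0.001]
ft_force: [-0.4, -0.5, 0.3]
width: 60.2
grasp_force: 0.0
```

```bash
python3 - <<'E'
from h import *
d=grab('wrist','w1'); go([462,-121,230]); print(-np.array(d['R']).T@d['t'],d['R'],d['fx'])
E
```

```text
t 1.4 ee [ 438.9  -123.58  262.36] tool d [22.74  4.94 32.34]
[[ 9.477e-01  3.193e-01 -9.000e-04]
 [ 3.193e-01 -9.477e-01 -0.000e+00]
 [-9.000e-04 -3.000e-04 -1.000e+00]]
[ 501.74096344 -101.23186511  423.90974951] [[ 3.20683903e-01 -9.47186217e-01  3.22396978e-04]
 [-9.18332087e-01 -3.10831502e-01  2.45050925e-01]
 [-2.32008647e-01 -7.88799545e-02 -9.69510155e-01]] 292.0119714883434
```

View pics/w1.png

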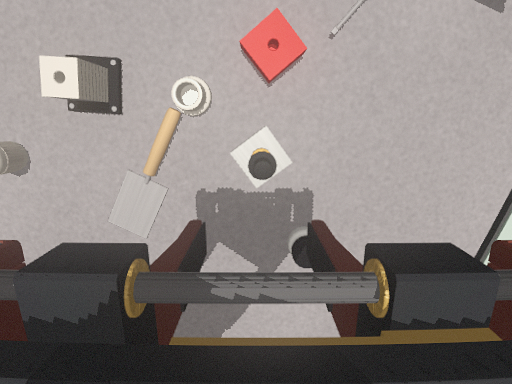

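The wrist view shows the gauge's grip at about (263,164) on the holder (261,157), and the bore mouth at (60,77). I'll triangulate and enlarge.

```bash
python3 - <<'E'
from h import *
d=load('w1'); a=cv2.imread('pics/w1.png')
A=cv2.resize(a[120:195,223:298],None,fx=5.3,fy=5.3,interpolation=cv2.INTER_CUBIC)
B=cv2.resize(a[40:115,30:105],None,fx=5.3,fy=5.3,interpolation=cv2.INTER_CUBIC)
cv2.imwrite('pics/crop2.png',np.hstack([A,B]))
g=a.max(2)
def blob(x0,x1,y0,y1,th):
    n,l,s,c=cv2.connectedComponentsWithStats((g[y0:y1,x0:x1]<th).astype(np.uint8)); 
    for i in range(1,n):
        if s[i,4]>8: print((s[i]+[x0,y0,0,0,0]),c[i]+[x0,y0])
blob(235,290,135,185,60); blob(45,73,62,92,150)
print(atz(d,60,77,80),atz(d,263,164,138),atz(d,261,157,32),[d['range_z'][v,u] for u,v in((263,168),(50,70))],atd(d,263,168),atd(d,50,70))
E
```

```text
[55 72 10 10 79] [59.26582278 76.30379747]
[479.6010404  125.08444083  80.        ] [ 466.08615972 -120.59962189  138.        ] [ 460.92079717 -122.16779119   32.        ] [np.float32(289.69543), np.float32(318.1194)] [ 462.10085362 -122.01641629  136.28088821] [483.57909744 137.20467482  80.73279923]
```

View pics/crop2.png

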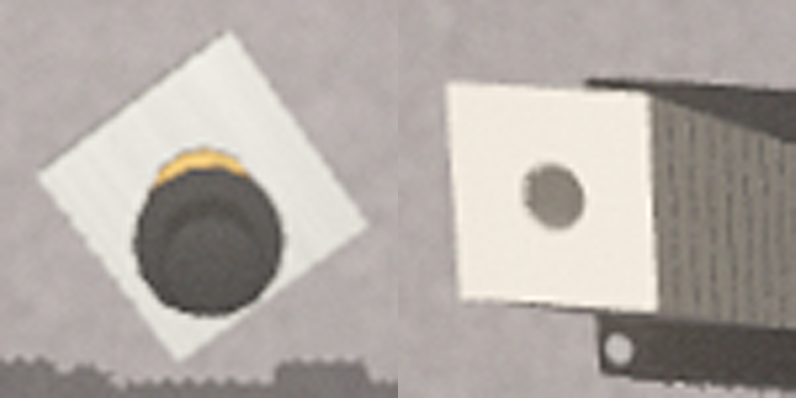

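```bash
python3 - <<'E'
from h import *
d=load('w1')
p=lambda x,y,x0,y0:(x0+(x+.5)/5.3-.5,y0+(y+.5)/5.3-.5)
for n,x,y,z in(('griptop',210,257,138),('flange',209,242,108),('hold',205,198,32)): print(n,atz(d,*p(x,y,223,120),z))
print('bore',atz(d,*p(554-398,197,30,40),80))
go([463,-121.5,150])
E
```

```text
griptop [ 462.01009918 -121.18797827  138.        ]
flange [ 460.70956223 -122.07782499  108.        ]
hold [ 461.09820983 -122.4945943    32.        ]
bore [479.51183583 126.22322871  80.        ]
t 1.4 ee [ 438.9  -123.58  262.36] tool d [ 23.6    5.76 112.34]
[[ 9.477e-01  3.193e-01 -9.000e-04]
 [ 3.193e-01 -9.477e-01 -0.000e+00]
 [-9.000e-04 -3.000e-04 -1.000e+00]]
```

Scaled: 35 mm / 600 = 0.0583, 30 mm / 600 = 0.05.

>>> {"fn": "send_path", "kwargs": {
  "steps": [
    {"sx":0.0183, "sy":0.005, "sz":0.05},
    {"sx":0.0183, "sy":0.005, "sz":0.0583},
    {"sz":0.0333},
    {},
    {}
  ]
}}

```text
t: 1.82
ee_pos: [460.4, -123.7, 177.0]
orientation: [-3.1, -0.502, 0.005]
ft_force: [-0.2, 0.2, -0.2]
width: 60.2
grasp_force: 0.0
```

```bash
python3 - <<'E'
from h import *
go([461.3,-122,111.5])
E
```

```text
t 1.8167 ee [ 460.4  -123.7   176.97] tool d [ 1.57 -1.21 65.47]
[[ 9.489e-01  3.154e-01 -3.200e-03]
 [ 3.154e-01 -9.489e-01  8.000e-04]
 [-2.800e-03 -1.800e-03 -1.000e+00]]
```

Scaled: 25 mm / 600 = 0.0417, 14 mm / 600 = 0.0233.

>>> {"fn": "send_path", "kwargs": {
  "steps": [
    {"sx":0.0022, "sy":-0.002, "sz":0.0417},
    {"sz":0.0417},
    {"sz":0.0233},
    {"sz":0.0017},
    {}
  ]
}}

```text
t: 2.23
ee_pos: [462.9, -122.0, 113.7]
orientation: [3.101, 0.503, 0.001]
ft_force: [0.7, -0.2, 1.3]
width: 59.8
grasp_force: 0.0
```

```bash
python3 - <<'E'
from h import *
go([461.3,-122,111.5])
E
```

```text
t 2.2333 ee [ 462.88 -122.    113.67] tool d [-1.5  -0.5   2.17]
[[ 9.487e-01  3.162e-01  5.000e-04]
 [ 3.162e-01 -9.487e-01 -2.000e-04]
 [ 4.000e-04  3.000e-04 -1.000e+00]]
```

>>> {"fn": "send_path", "kwargs": {
  "steps": [
    {},
    {},
    {},
    {},
    {}
  ],
  "finger_gap": 10
}}

```text
t: 2.65
ee_pos: [463.1, -121.4, 113.3]
orientation: [3.1, 0.505, 0.002]
ft_force: [-0.3, 0.1, -0.2]
width: 30.0
grasp_force: 0.0
```

>>> {"fn": "send_path", "kwargs": {
  "steps": [
    {},
    {},
    {},
    {},
    {}
  ]
}}

```text
t: 3.07
ee_pos: [462.9, -121.3, 112.8]
orientation: [3.101, 0.505, 0.001]
ft_force: [0.6, 0.5, 3.7]
width: 19.3
grasp_force: 30.0
```

```bash
python3 - <<'E'
from h import *
go([461.3,-122,111.5]); o=status.get_obs(); print(o['ft_force'],o['moment'])
E
```

```text
t 3.0667 ee [ 462.92 -121.3   112.83] tool d [-1.76  0.15  1.33]
[[ 9.483e-01  3.173e-01  4.000e-04]
 [ 3.173e-01 -9.483e-01 -1.000e-04]
 [ 3.000e-04  2.000e-04 -1.000e+00]]
[0.63544096 0.45904078 3.65935727] [-0.01977469 -0.04837318 -0.02944606]
```

Gripped: 19.3 mm opening, 30 N. Next I lift straight up.

Scaled: -30 mm / 600 = -0.05, -28 mm / 600 = -0.0467.

>>> {"fn": "send_path", "kwargs": {
  "steps": [
    {"sz":-0.0133},
    {"sz":-0.02},
    {"sz":-0.0417},
    {"sz":-0.0467},
    {"sz":-0.05}
  ]
}}

```text
t: 3.48
ee_pos: [461.6, -120.9, 216.3]
orientation: [-3.1, -0.505, 0.004]
ft_force: [0.2, 0.2, -0.7]
width: 19.0
grasp_force: 30.0
```

>>> {"fn": "send_path", "kwargs": {
  "steps": [
    {"sz":-0.0167},
    {},
    {}
  ]
}}

```text
t: 3.73
ee_pos: [462.4, -121.2, 225.4]
orientation: [3.101, 0.505, 0.0]
ft_force: [-0.7, 0.2, -2.8]
width: 19.4
grasp_force: 30.0
```

```bash
python3 - <<'E'
from h import *
o=status.get_obs(); print(o['ft_force'],o['moment'],o['width'])
d=grab('wrist','w2'); s=grab('side','s2')
a=cv2.imread('pics/w2.png'); 
b=cv2.imread('pics/s2.png')[130:250,220:340]
cv2.imwrite('pics/c3.png',np.hstack([cv2.resize(a[120:384,150:414],(500,500)),cv2.resize(b,(300,500)[:1]*2)if 0 else cv2.resize(b,(300,300),interpolation=2) if 0 else np.vstack([cv2.resize(b,(300,300),interpolation=2),np.zeros((200,300,3),np.uint8)])]))
go([479.8,126,212])
E
```

```text
[-0.69874862  0.22836724 -2.84140231] [0.01779314 0.03654479 0.00838159] 19.373532815150995
t 3.8333 ee [ 461.5  -120.93  224.06] tool d [  95.72 -228.35   12.21]
[[ 9.483e-01  3.173e-01 -2.800e-03]
 [ 3.173e-01 -9.483e-01  8.000e-04]
 [-2.400e-03 -1.700e-03 -1.000e+00]]
```

View pics/c3.png

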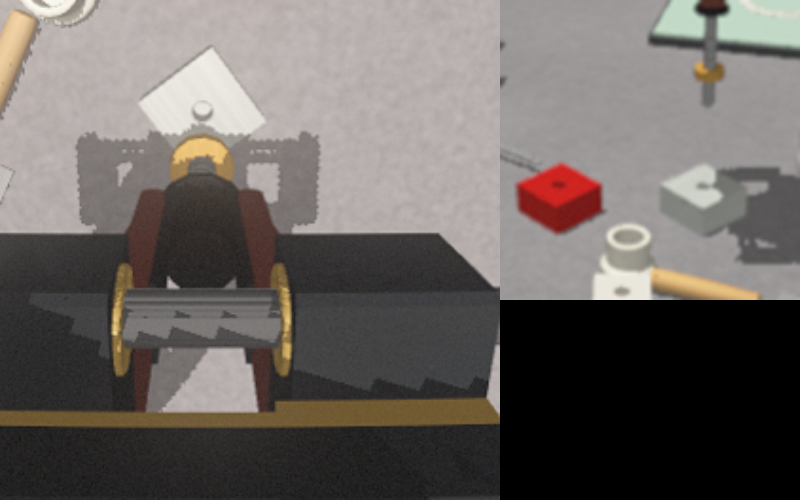

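The gauge is held, with the tip below the ring, and the holder's empty hole shows at (203,110) in the left half. At equal relative height the bore should appear at the same pixel as the holder's hole, so I'll go to that height over the bore and compare.

Scaled: -28.5 mm / 600 = -0.0475, 12 mm / 600 = 0.02.

>>> {"fn": "send_path", "kwargs": {
  "steps": [
    {"sx":0.02, "sy":-0.0475, "sz":-0.01},
    {"sx":0.02, "sy":-0.0475, "sz":-0.01},
    {"sx":0.02, "sy":-0.0475, "sz":-0.01},
    {"sx":0.02, "sy":-0.0475, "sz":-0.01},
    {"sx":0.02, "sy":-0.0475, "sz":-0.01}
  ]
}}

```text
t: 4.25
ee_pos: [473.2, 34.2, 254.0]
orientation: [-3.1, -0.504, 0.006]
ft_force: [0.9, -0.2, -0.4]
width: 19.5
grasp_force: 30.0
```

>>> {"fn": "send_path", "kwargs": {
  "steps": [
    {"sx":0.02, "sy":-0.0475, "sz":-0.01},
    {"sx":0.02, "sy":-0.0475, "sz":-0.01},
    {"sx":0.02, "sy":-0.0475, "sz":-0.01},
    {"sx":0.0017, "sy":-0.0025},
    {}
  ]
}}

```text
t: 4.67
ee_pos: [481.2, 128.2, 272.1]
orientation: [3.1, 0.51, -0.004]
ft_force: [0.1, -0.5, -2.9]
width: 19.4
grasp_force: 30.0
```

>>> {"fn": "send_path", "kwargs": {
  "steps": [
    {},
    {},
    {}
  ]
}}

```text
t: 4.92
ee_pos: [481.4, 125.9, 272.9]
orientation: [3.101, 0.502, -0.003]
ft_force: [0.5, -0.1, -1.2]
width: 19.3
grasp_force: 30.0
```

```bash
python3 - <<'E'
from h import *
d=grab('wrist','w3'); go([481.9,127.3,272])
c=[]
for f in('w2','w3'):
    a=cv2.imread(f'pics/{f}.png'); c.append(cv2.resize(a[155:215,230:290],(400,400),interpolation=2))
cv2.imwrite('pics/c4.png',np.hstack(c))
E
```

```text
t 4.9667 ee [481.6  125.99 273.13] tool d [ 0.71 -1.15  1.13]
[[ 9.489e-01  3.157e-01 -1.100e-03]
 [ 3.157e-01 -9.489e-01 -4.000e-04]
 [-1.100e-03  0.000e+00 -1.000e+00]]
```

View pics/c4.png

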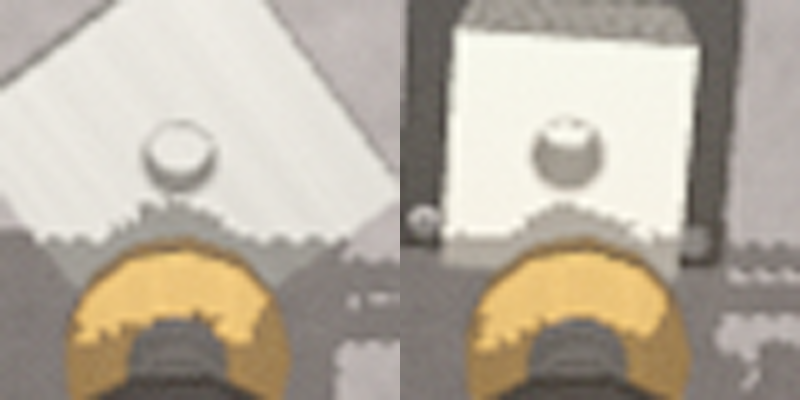

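The holder hole sits at (180,156) and the bore at (168,153) in the right half. The bore is therefore 1.8 px (about 2.1 mm) to image-left and 0.5 mm up, which is tool −y and +x.

>>> {"fn": "send_path", "kwargs": {
  "steps": [
    {"sx":0.0008, "sy":-0.0035, "sz":0.0333},
    {"sz":0.0417},
    {"sz":0.0417},
    {"sz":0.0167},
    {}
  ]
}}

```text
t: 5.38
ee_pos: [480.0, 128.2, 191.5]
orientation: [3.101, 0.503, -0.008]
ft_force: [0.7, -0.9, -0.9]
width: 19.1
grasp_force: 30.0
```

>>> {"fn": "send_path", "kwargs": {
  "steps": [
    {},
    {}
  ]
}}

```text
t: 5.55
ee_pos: [482.7, 129.2, 194.9]
orientation: [-3.101, -0.504, -0.003]
ft_force: [-0.0, 0.2, -1.3]
width: 19.3
grasp_force: 30.0
```

```bash
python3 - <<'E'
from h import *
go([481.9,127.3,184.8]); o=status.get_obs(); print(o['ft_force'],o['moment'])
s=grab('side','s4'); cv2.imwrite('pics/c5.png',cv2.resize(cv2.imread('pics/s4.png')[180:290,220:320],None,fx=5,fy=5,interpolation=2))
E
```

```text
t 5.55 ee [482.67 129.24 194.88] tool d [-1.36  1.6  10.08]
[[ 9.485e-01  3.168e-01  1.800e-03]
 [ 3.168e-01 -9.485e-01  4.000e-04]
 [ 1.900e-03  2.000e-04 -1.000e+00]]
[-0.01798896  0.15303852 -1.31770269] [-0.03810518 -0.03664305  0.04616134]
```

View pics/c5.png

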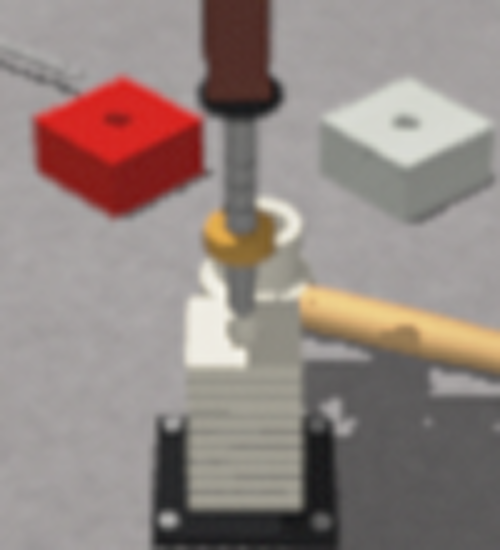

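The side view shows the tip at (241,310) above the bore mouth (241,330), centred left to right. I'll descend slowly and watch the force.

Scaled: 3 mm / 600 = 0.005.

```bash
python3 - <<'E'
from h import *
d=load('s4'); f=lambda x,y:(220+x/5,180+y/5)
print(atz(d,*f(241,311),90), atz(d,*f(242,331),80))
E
```

```text
[478.67747644 132.7127714   90.        ] [478.49335382 131.95637587  80.        ]
```

>>> {"fn": "send_path", "kwargs": {
  "steps": [
    {"sz":0.005},
    {"sz":0.005},
    {"sz":0.005},
    {}
  ]
}}

```text
t: 5.93
ee_pos: [481.4, 129.3, 184.3]
orientation: [3.101, 0.505, -0.001]
ft_force: [0.0, 0.4, -2.3]
width: 19.5
grasp_force: 30.0
```

>>> {"fn": "send_path", "kwargs": {
  "steps": [
    {"sz":0.0033},
    {"sz":0.0033},
    {}
  ]
}}

```text
t: 6.18
ee_pos: [481.5, 129.1, 180.3]
orientation: [3.1, 0.505, -0.001]
ft_force: [0.4, -0.9, -2.1]
width: 19.2
grasp_force: 30.0
```

Scaled: 2 mm / 600 = 0.0033.

>>> {"fn": "send_path", "kwargs": {
  "steps": [
    {"sz":0.0033},
    {"sz":0.0033},
    {"sz":0.0033},
    {}
  ]
}}

```text
t: 6.52
ee_pos: [481.5, 129.1, 174.2]
orientation: [3.1, 0.505, -0.001]
ft_force: [1.2, -1.0, -1.8]
width: 19.1
grasp_force: 30.0
```

```bash
python3 - <<'E'
from h import *
o=status.get_obs(); print(o['ft_force'],o['moment'])
E
```

```text
[ 1.21079009 -1.04088511 -1.80885533] [-0.46354128 -0.09620153  0.02443639]
```

>>> {"fn": "send_path", "kwargs": {
  "steps": [
    {"sz":0.005},
    {"sz":0.005},
    {"sz":0.005},
    {}
  ]
}}

```text
t: 6.85
ee_pos: [481.4, 129.1, 165.0]
orientation: [3.101, 0.505, -0.001]
ft_force: [1.1, -2.8, -3.1]
width: 19.3
grasp_force: 30.0
```

```bash
python3 - <<'E'
from h import *
o=status.get_obs(); print(o['ft_force'],o['moment'])
E
```

```text
[ 1.063571   -2.77118137 -3.09679953] [-0.53861822 -0.19376096  0.05820835]
```

The tip is about 20 mm into the bore with slight wall contact, force toward −y. I'll ease 0.5 mm that way and continue.

Scaled: 2 mm / 600 = 0.0033, 1 mm / 600 = 0.0017.

>>> {"fn": "send_path", "kwargs": {
  "steps": [
    {"sy":0.0008, "sz":0.0017},
    {"sz":0.0033},
    {"sz":0.0033},
    {}
  ]
}}

```text
t: 7.18
ee_pos: [481.6, 128.8, 160.3]
orientation: [-3.101, -0.505, 0.001]
ft_force: [-0.0, -1.9, -2.8]
width: 19.4
grasp_force: 30.0
```

>>> {"fn": "send_path", "kwargs": {
  "steps": [
    {"sz":0.0033},
    {"sz":0.0033},
    {"sz":0.0033},
    {}
  ]
}}

```text
t: 7.52
ee_pos: [481.7, 128.8, 154.4]
orientation: [-3.101, -0.505, 0.0]
ft_force: [0.0, -1.1, -1.9]
width: 19.2
grasp_force: 30.0
```

```bash
python3 - <<'E'
from h import *
o=status.get_obs(); print(o['ft_force'],o['moment'],o['ee_pos'])
E
```

```text
[ 0.04984652 -1.0863941  -1.89202753] [-0.29147838  0.00051302 -0.03163942] [481.74666432 128.80638225 154.36878618]
```

Scaled: 2 mm / 600 = 0.0033, 0.2 mm / 600 = 0.0003.

>>> {"fn": "send_path", "kwargs": {
  "steps": [
    {"sy":0.0003, "sz":0.0033},
    {"sz":0.0033},
    {}
  ]
}}

```text
t: 7.77
ee_pos: [481.9, 128.7, 150.6]
orientation: [-3.101, -0.505, -0.0]
ft_force: [-0.7, -0.4, 1.2]
width: 19.0
grasp_force: 30.0
```

>>> {"fn": "send_path", "kwargs": {
  "steps": [
    {"sz":0.0033},
    {"sz":0.0033},
    {}
  ]
}}

```text
t: 8.02
ee_pos: [481.8, 128.6, 146.4]
orientation: [-3.101, -0.505, 0.0]
ft_force: [0.3, 0.1, 1.2]
width: 19.1
grasp_force: 30.0
```

>>> {"fn": "send_path", "kwargs": {
  "steps": [
    {"sz":0.0033},
    {"sz":0.0033},
    {}
  ]
}}

```text
t: 8.27
ee_pos: [481.8, 128.6, 142.3]
orientation: [-3.101, -0.505, 0.001]
ft_force: [-0.5, -0.1, 0.3]
width: 19.5
grasp_force: 30.0
```

Scaled: 1 mm / 600 = 0.0017.

>>> {"fn": "send_path", "kwargs": {
  "steps": [
    {"sz":0.0017},
    {"sz":0.0017},
    {}
  ]
}}

```text
t: 8.52
ee_pos: [481.8, 128.6, 140.5]
orientation: [-3.101, -0.505, 0.0]
ft_force: [-0.4, -1.2, 2.9]
width: 19.3
grasp_force: 30.0
```

Scaled: 1 mm / 600 = 0.0017.

>>> {"fn": "send_path", "kwargs": {
  "steps": [
    {"sz":0.0017},
    {}
  ]
}}

```text
t: 8.68
ee_pos: [481.9, 128.6, 139.6]
orientation: [3.101, 0.505, -0.0]
ft_force: [-1.3, -0.2, 3.1]
width: 19.2
grasp_force: 30.0
```

Scaled: 1 mm / 600 = 0.0017.

>>> {"fn": "send_path", "kwargs": {
  "steps": [
    {"sz":0.0017},
    {}
  ]
}}

```text
t: 8.85
ee_pos: [481.9, 128.6, 138.6]
orientation: [3.101, 0.505, -0.0]
ft_force: [-1.2, -0.1, 2.6]
width: 19.0
grasp_force: 30.0
```

Scaled: 0.8 mm / 600 = 0.0013.

>>> {"fn": "send_path", "kwargs": {
  "steps": [
    {"sz":0.0013},
    {}
  ]
}}

```text
t: 9.02
ee_pos: [482.3, 128.7, 138.3]
orientation: [-3.101, -0.505, -0.001]
ft_force: [-1.6, -0.6, 8.4]
width: 19.4
grasp_force: 30.0
```

Scaled: 0.4 mm / 600 = 0.0007.

>>> {"fn": "send_path", "kwargs": {
  "steps": [
    {"sz":0.0007},
    {},
    {}
  ]
}}

```text
t: 9.27
ee_pos: [482.4, 128.7, 138.3]
orientation: [-3.101, -0.505, -0.002]
ft_force: [-2.3, -1.5, 11.3]
width: 18.9
grasp_force: 30.0
```

```bash
python3 - <<'E'
from h import *
o=status.get_obs(); print(o['ft_force'],o['moment'],o['ee_pos'])
E
```

```text
[-2.34731317 -1.50987213 11.29811135] [-0.30836752  0.46947525  0.02107193] [482.43498494 128.72701383 138.25937603]
```

Z has stopped while the force rises, which looks like the floor at about 46.5 mm. To rule out wedging I'll ease the side load and press slightly more.

Scaled: -0.4 mm / 600 = -0.0007, 0.1 mm / 600 = 0.0002.

>>> {"fn": "send_path", "kwargs": {
  "steps": [
    {"sx":-0.0007, "sy":0.0002, "sz":0.0007},
    {},
    {}
  ]
}}

```text
t: 9.52
ee_pos: [482.4, 128.7, 138.2]
orientation: [-3.101, -0.505, -0.003]
ft_force: [-2.9, -1.4, 15.1]
width: 19.5
grasp_force: 30.0
```

```bash
python3 - <<'E'
from h import *
o=status.get_obs(); print(o['ft_force'],o['moment'],o['ee_pos'])
s=grab('side','s5'); cv2.imwrite('pics/c6.png',cv2.resize(cv2.imread('pics/s5.png')[180:290,220:320],None,fx=5,fy=5,interpolation=2))
E
```

```text
[-2.90682964 -1.40080667 15.14016402] [-0.20303646  0.52975446  0.02663769] [482.44370042 128.66233034 138.21197291]
```

View pics/c6.png

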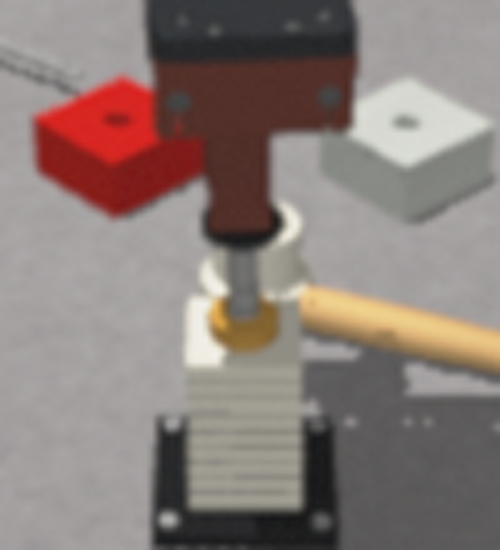

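The ring sits on the tower's top, and the rod left above it (about 38 mm) agrees with a depth near 46–47 mm. One more check with the side load removed.

Scaled: -0.8 mm / 600 = -0.0013, 0.2 mm / 600 = 0.0003.

>>> {"fn": "send_path", "kwargs": {
  "steps": [
    {"sx":-0.0013, "sy":0.0003},
    {},
    {}
  ]
}}

```text
t: 9.82
ee_pos: [482.1, 128.4, 138.2]
orientation: [-3.1, -0.504, -0.005]
ft_force: [-0.8, -0.2, 11.9]
width: 19.5
grasp_force: 30.0
```

```bash
python3 - <<'E'
from h import *
o=status.get_obs(); print(o['ft_force'],o['moment'],o['ee_pos'])
E
```

```text
[-0.82598883 -0.15830622 11.85697543] [0.01282376 0.30690956 0.04923611] [482.14108803 128.41304807 138.21603121]
```

With almost no side load it still carries 12 N at the same height, so this is the rigid floor. I'll press once more, relieve most of the load, then release.

Scaled: 0.4 mm / 600 = 0.0007.

>>> {"fn": "send_path", "kwargs": {
  "steps": [
    {"sz":0.0007},
    {},
    {}
  ]
}}

```text
t: 10.07
ee_pos: [482.3, 128.5, 138.2]
orientation: [-3.1, -0.504, -0.005]
ft_force: [-2.0, -0.5, 16.6]
width: 19.3
grasp_force: 30.0
```

>>> {"fn": "send_path", "kwargs": {
  "steps": [
    {"sz":-0.001},
    {"sz":-0.0007},
    {}
  ]
}}

```text
t: 10.32
ee_pos: [481.7, 128.3, 138.3]
orientation: [-3.1, -0.505, -0.003]
ft_force: [-0.1, -0.4, 7.0]
width: 19.2
grasp_force: 30.0
```

>>> {"fn": "send_path", "kwargs": {
  "steps": [
    {},
    {},
    {},
    {},
    {}
  ],
  "finger_gap": 60
}}

```text
t: 10.73
ee_pos: [480.7, 127.9, 137.4]
orientation: [-3.101, -0.505, 0.001]
ft_force: [-0.3, -0.7, -0.2]
width: 48.9
grasp_force: 0.0
```

>>> {"fn": "send_path", "kwargs": {
  "steps": [
    {"sz":-0.0083},
    {"sz":-0.0167},
    {"sz":-0.0417},
    {"sz":-0.05},
    {"sz":-0.05}
  ]
}}

```text
t: 11.15
ee_pos: [480.4, 127.9, 239.3]
orientation: [3.101, 0.505, -0.001]
ft_force: [-0.2, -0.4, 0.4]
width: 59.8
grasp_force: 0.0
```

>>> {"fn": "send_path", "kwargs": {
  "steps": [
    {"sx":-0.0333, "sz":-0.0333},
    {"sx":-0.0333},
    {},
    {},
    {}
  ]
}}

```text
t: 11.57
ee_pos: [443.5, 115.4, 258.1]
orientation: [-3.101, -0.505, -0.002]
ft_force: [0.4, 0.6, 0.2]
width: 60.1
grasp_force: 0.0
```

```bash
python3 - <<'E'
from h import *
s=grab('side','s6');w=grab('wrist','w6'); cv2.imwrite('pics/c7.png',np.hstack([cv2.resize(cv2.imread('pics/s6.png')[170:290,200:320],(400,400),interpolation=2),cv2.resize(cv2.imread('pics/w6.png')[60:260,156:356],(400,400))]))
E
```

```text
(no output)
```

View pics/c7.png

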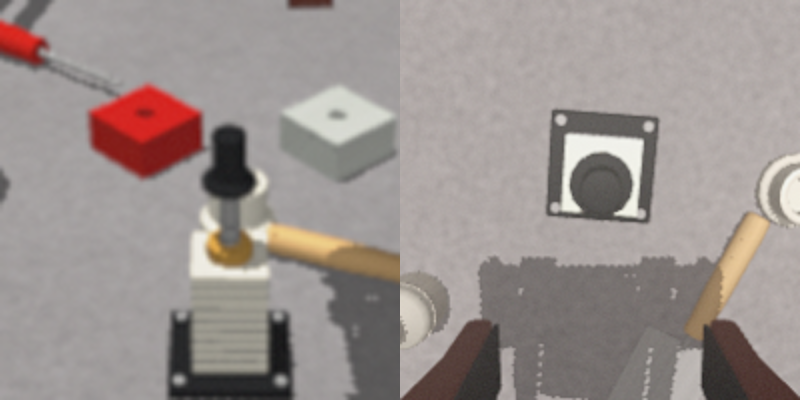

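The gauge stands upright in the bore at (230,160), with the ring on the tower's top face at (230,247) and everything else undisturbed.

```bash
python3 -c "
from workcell import ticket; print(ticket.close_job())"
```

```text
the job is handed in; nothing more can be done
None
```

The gauge is standing in the tower's bore with its rod on the floor (about 46.5 mm deep, peak push about 17 N) and the ring left on the top face; the job is handed in, with no verdict shown.

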